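Load a cover plate into the marking nest and hold it flat

ROBOT

A 6-joint arm with a two-finger parallel gripper is mounted at the origin on the work surface; the furniture and walls round the work are solid. World frame = base frame: x ahead of the robot, y to its left, z up, the work surface at z = 0. Lengths are in mm, angles in rad, forces in N, time in s.
With the tool pointing down it reaches from about 275 to 1000 mm from the base axis. Payload 8.4 kg.
Tool frame: the origin (TCP) lies on the centre line of the jaws, within the pads' length; the fingertips stand 17 mm ahead of it and the grasp point (between the pads) lies 2 mm behind it (r.tcp_to_tips is the z of the fingertips in the tool frame, in mm); z points along the fingers, y is the direction in which the jaws open and shut (so a half turn about z gives the same grasp; the last joint's range is limited). The gripper opens to 85 mm and grips with 20 to 120 N. Pads are 22 mm wide; open, the fingers measure 114 mm over their backs; the gripper's body (76 mm by 85 mm) begins 54 mm behind the grasp point. The pads swing forward as they close: fully open they stand 13 mm farther back than shut.
Start: joints at [-1.108, 0.353, 1.633, -0, 1.155, -0.002], TCP at [280.152, -558.698, 248.281] pointing down, gripper open.
Joint ranges: [-2.63, 2.63], [-0.92, 2.1], [0.06, 2.66], [-1.3, 4.44], [0, 2.69], [-3.02, 3.02]. Speed limits (rad/s): [2.22, 2.22, 2.79, 3.14, 3.14, 3.14].

INTERFACE

Orientations are given as [roll, pitch, yaw] about the fixed x, y, z axes, in that order (R = Rz(yaw) Ry(pitch) Rx(roll)).
In Python, from rig import r, cams, job gives the robot as it stands.
- The arm moves only by the tool drive_tool, never from a script. Its argument "deltas" is a list of rows, each a list of 4 numbers: the shift along the tool's x, y, z in cm, then the turn about the tool's z in rad. In form: [[x, y, z, roll], ...]. A call has 1 to 12 rows; each row shifts and turns the commanded pose from where the row before left it, along the tool's axes as they then stand; what a row does not reach is not made up. A row lasts 1/12 s, in which the tool goes at most 41.7 mm and 7.16 degrees, less where a joint would pass 70% of its speed; a pose out of reach is approached as far as the arm can. A call with a gripper value outside its range is refused whole. "jaw" is the closure, from 0 (fully open) to 1 (shut), set as the call begins (left out, the last holds). The fingers move at their own pace and stop on an object; "force" is the grip in N (left out, the last holds). Time passes only in rows, so rows that do not move let the fingers close. It gives the time, the measured TCP pose, the force and the opening at its end, in the units of the state.
- r.sense(): the state, without advancing time (a new reading comes with each control period).
- cams.grab_frame(name): name is "scene" or "side" or "wrist"; returns (picture, depth): 384x512x3 uint8, red, green, blue; 384x512 float32, mm along the optical axis (not along the pixel's ray), 0 where there is no reading.
- cams.camera_params(name): a dict with "fx", "fy", "cx", "cy" (pixels), "k1" (the pictures are not rectified: a ray, as slopes to the right and down, at radius r is drawn at 1 + k1 r^2 times it, then the intrinsics apply), "R" (3x3) and "t" (3): a world point X has camera coordinates R X + t. Camera axes: x right, y down, z forward; pixel columns grow to the right and rows downward; lengths in mm; the calibration is good to about 2 mm. A picture is of the moment at which its call begins: read the wrist's pose just before it. camera_params takes no time and is no camera call; for the wrist camera it gives the pose at the moment of the call.
- job.sign_off(): hands the job in, once; it reports no verdict.
The state is a dict: "clock": time; "qpos": joint angles; "qvel": joint speeds; "joint_efforts": joint torques, N m; "eef_pos": TCP position; "tcp_rot": TCP orientation; "contact_force": force on the tool from outside, world axes, zero at the start; "wrist_torque": the same for the moment, N m; "opening": opening from 0.0 (shut) to 1.0 (fully open).
Only numpy, scipy, OpenCV 4.12 (cv2) and the standard library are available. Lean on these libraries where they do the work, as an engineer would, in place of code of your own. Each camera call takes 0.05 s, during which the arm holds its last target. There are 200 camera calls.

TASK

Take the aluminium cover plate off its rubber pad and load it into the marking nest for the laser: slide its thin rebated edge in under the sprung hold-down leaf, letting the leaf ride up onto that edge by itself without prising it up, until the edge is fully home against the stop. Then press the other end of the plate down against the sprung ejector pin until the plate lies flat on the bed, and finish while still holding it pressed flat. Leave the small things lying on the work table where they are.

Things in the scene. Friction and masses are not known exactly. Their poses are not given: they have to be found in the camera images.
- plate: loose aluminium cover plate, 110 mm long (its x), 56 mm wide (its y), 6 mm thick, about 0.1 kg; four dark screw holes. Origin: centre of its underside; x points to the thin end, z up. The last 18 mm at +x is a tongue only 3.5 mm thick (the step is on the upper face, the underside is flat). It starts flat on the rubber pad and can be gripped across its 56 mm width
- tongue_edge (a point): middle of the plate's thin leading edge, on the underside: at (55, 0, 0) mm in the plate's frame
- pad: fixed black rubber pad, 96 x 34 x 12 mm, on which the plate lies lengthwise; the plate's long sides overhang it by 11 mm. Origin: centre of its underside
- table: fixed grey pedestal table with a slotted top 280 mm (x) by 420 mm (y), its top at world z = 0.17 m; pad, nest and small things stand on it. Origin: centre of its foot on the bench
- nest: fixed marking nest: dark base plate 170 x 104 x 12 mm. Origin: centre of its underside; x is the loading direction, z up. In its frame, mm: bed 40 wide, top z = 34, from x = -60 to the stop face at x = 45; fences x = -1 to 45, inner faces y = +-30.5, tops z = 40, flared mouths from x = -10; free beside the bed behind them down to z = 12. Plate home: its origin at (-10, 0, 34), x along x
- leaf (a joint): angle (rad) of the sprung steel hold-down leaf, 48 mm wide, hinged across the nest behind the stop (axis at nest x = 72, z = 47 mm). 0 = at rest, grows as it lifts. At rest its rolled bead (nest x = 36) is 1.5 mm above the bed, pressed down with about 1.6 N. About 0.05 with the tongue under the bead; over 0.25 counts as prised up
- leaf_lip (a point): middle of the leaf's free front edge, turned up towards the plate: at rest at nest x = 10 mm, its underside 14 mm above the bed; from there it slopes evenly down to the bead; the tongue must pass under it
- ejector (a joint): travel (m) of the sprung ejector pin, 11 mm thick, in the bed at nest x = -40 mm, y = 0, the place to press over. 0 = its domed tip stands 6 mm above the bed, 0.006 = flush with the bed. 3.6 N starts it moving, 5.4 N holds it flush; let go, it lifts the plate's end again
- monitor: black monitor, 0.52 m high, standing between the robot and the table (x 0.26 to 0.31 m, y -0.10 to 0.53 m): the arm reaches over its top. Origin: under its foot
- gear: steel spur gear, 51 mm across, 20 mm high, lying on the table; leave it alone. Origin: centre of its underside
- blank_3: small brass turned part, 28 mm across, 40 mm high, standing on the table; leave it alone. Origin: centre of its underside
- loupe: black eye loupe, 37 mm across, 32 mm high, standing on the table; leave it alone. Origin: centre of its underside
- usb_stick: USB stick, 56 x 18 x 9 mm, lying on the table; leave it alone. Origin: centre of its underside
Things that resemble listed ones, but are neither listed nor needed, are in the scene too. Several things have the shape of the plate; the one meant has the colours described above.

How it is judged:
By the outcome, as a careful person would: the job done as asked, in the order asked, and still so for the second after the job is handed in, while the arm keeps its last pose, push and grip.
It also fails if it takes over 38 s, if anything falls off the work surface, if the arm or the gripper's body presses on something with over 40 N, if the wrist force passes 120 N, or if a joint passes its speed limit or range.

## Working session

There is one attempt and no reset: what is moved stays moved. The work goes in short steps, Python scripts to look and compute and a tool call to move; the robot and the scene stay as the last step left them, time stands still between calls to the robot, and variables do not carry over. Pictures are saved under pics/ and viewed, about 8 in all and at most 12, crops included, and the job is handed in when it is done.

Besides the shell and the picture viewer there is one more tool, called by a JSON object that holds its "method" and its "body", one argument or row to a line. drive_tool: Moves the arm, as the interface text tells. Its arguments: {"type":"object","properties":{"deltas":{"type":"array"},"jaw":{"type":"number"},"force":{"type":"number"}},"required":["deltas"]}

```bash
ls; mkdir -p pics; cat > h.py <<'E'
import numpy as np, cv2
from rig import r, cams, job
def save(name,fn):
    s=r.sense(); p=cams.camera_params(name); im,d=cams.grab_frame(name)
    cv2.imwrite('pics/'+fn+'.png',im[:,:,::-1]); np.savez('pics/'+fn+'.npz',im=im,d=d,**p)
    return im,d,p
def load(fn):
    z=np.load('pics/'+fn+'.npz'); return z['im'],z['d'],z
def ray(p,u,v):
    K=np.array([[p['fx'],0,p['cx']],[0,p['fy'],p['cy']],[0,0,1]],float)
    x=np.array([(u-p['cx'])/p['fx'],(v-p['cy'])/p['fy']]);y=x.copy()
    for _ in range(20): y=x/(1+p['k1']*(y@y))
    R=np.array(p['R']);t=np.array(p['t'])
    return -R.T@t, R.T@np.array([y[0],y[1],1])
def onz(p,u,v,z):
    c,d=ray(p,u,v); return c+d*(z-c[2])/d[2]
def ond(p,d,u,v):
    c,q=ray(p,u,v); return c+q*d[int(round(v)),int(round(u))]
def proj(p,X):
    c=np.array(p['R'])@np.array(X,float)+np.array(p['t']); a=c[:2]/c[2]; a=a*(1+p['k1']*(a@a))
    return np.array([p['fx']*a[0]+p['cx'],p['fy']*a[1]+p['cy']])
E
python3 - <<'E'
from h import *
a=save('scene','s0')[0]; b=save('side','d0')[0]
for n in('scene','side'):
    p=cams.camera_params(n); print(n,-np.array(p['R']).T@p['t'],np.array(p['R'])[2])
print(r.sense()['clock'],r.tcp_to_tips,r.sense()['tcp_rot'])
E
```

```text
pics
scene [1437.18961576  595.29574149  645.66178032] [-0.72565758 -0.55865578 -0.40165259]
side [1127.80803293  -65.95520199 1237.27730418] [-0.48638039 -0.03450548 -0.87306557]
0.1 17.0 [-3.14034113e+00 -1.06348279e-05  4.64813365e-01]
```

View pics/s0.png

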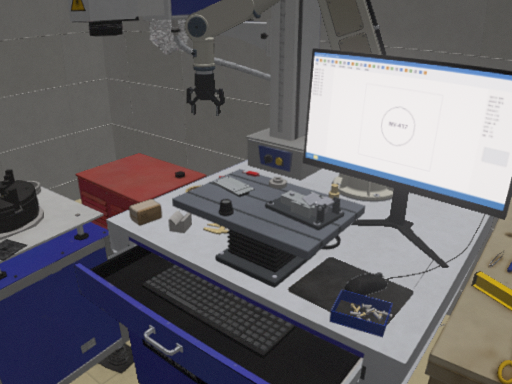

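View pics/d0.png

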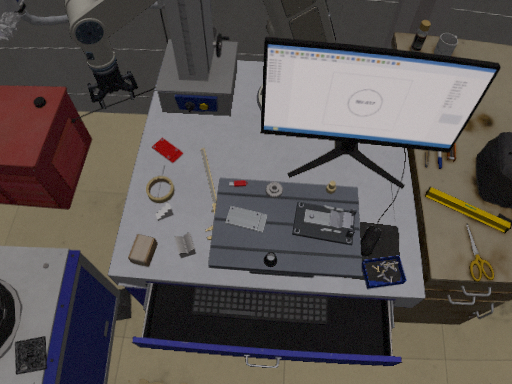

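```bash
python3 - <<'E'
from h import *
im,d,p=load('d0')
c=im[170:285,200:370]; c=cv2.resize(c,None,fx=4.7,fy=4.7,interpolation=cv2.INTER_CUBIC)
cv2.imwrite('pics/d0c.png',c[:,:,::-1])
g=im.astype(int)
for u,v in[(246,218),(235,215),(327,221),(345,222),(215,250),(275,188),(332,186),(270,258)]:
    print((u,v),im[v,u],ond(p,d,u,v).round(0), onz(p,u,v,188).round(0))
E
```

```text
(246, 218) [127 127 130] [ 630. -116.  189.] [ 629. -117.  188.]
(235, 215) [123 126 129] [ 622. -148.  189.] [ 622. -148.  188.]
(327, 221) [128 130 134] [629. 110. 206.] [621. 113. 188.]
(345, 222) [135 135 140] [635. 157. 220.] [620. 164. 188.]
(215, 250) [80 83 90] [ 726. -194.  173.] [ 732. -193.  188.]
(275, 188) [53 49 50] [518. -39. 176.] [525. -40. 188.]
(332, 186) [80 70 51] [515. 126. 205.] [504. 129. 188.]
(270, 258) [127 130 135] [748. -42. 203.] [743. -42. 188.]
```

View pics/d0c.png

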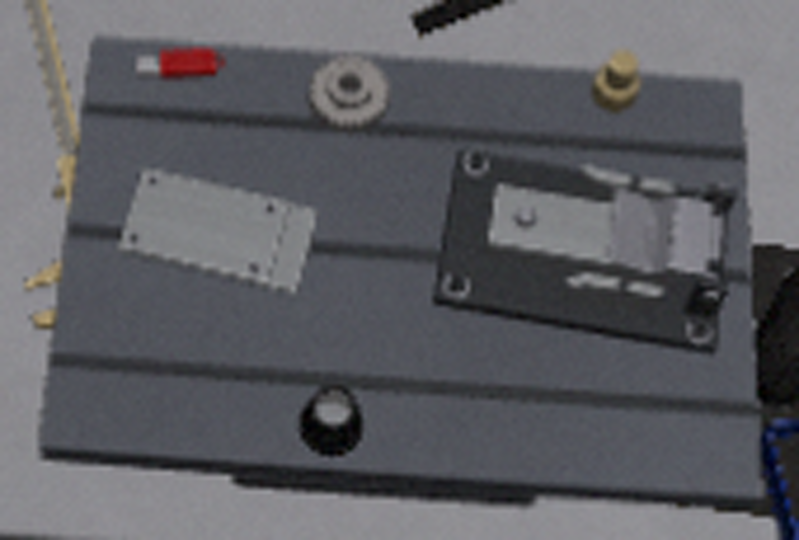

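```bash
python3 - <<'E'
from h import *
im,d,p=load('d0')
# plate: bright mask
g=im.min(2); m=((g>105)&(im.max(2)<200)).astype(np.uint8); m[:205]=0;m[236:]=0;m[:,:220]=0;m[:,270:]=0
cs=cv2.findContours(m,0,1)[0]; c=max(cs,key=cv2.contourArea)
P=np.array([onz(p,*q[0],188)[:2] for q in c],np.float32); print('plate',cv2.minAreaRect(P),len(c))
# nest dark base
k=((g<62)).astype(np.uint8); k[:195]=0;k[250:]=0;k[:,:285]=0;k[:,358:]=0
for dx,dy in[(464,150),(435,298),(716,350),(738,190)]:
    u,v=200+dx/4.7,170+dy/4.7; print(onz(p,u,v,182).round(0))
u,v=200+525/4.7,170+215/4.7; print('ej',onz(p,u,v,209))
for dx,dy in[(497,185),(490,242)]: print('bedL',onz(p,200+dx/4.7,170+dy/4.7,204).round(0))
print(r.sense()['eef_pos'],r.sense()['tcp_rot'])
E
```

```text
plate ((628.7569580078125, -116.14957427978516), (109.77952575683594, 55.7303352355957), 79.27933502197266) 106
[562.  32. 182.]
[663.  17. 182.]
[684. 184. 182.]
[577. 202. 182.]
ej [617.70926414  66.40232956 209.        ]
bedL [596.  50. 204.]
bedL [635.  46. 204.]
[ 279.99697837 -558.33514378  247.62644922] [-3.14034113e+00 -1.06348279e-05  4.64813365e-01]
```

{"method": "drive_tool", "body": {
  "deltas": [
    [2,-1,-1.2,0],
    [3.2,-1.45,-1.2,0],
    [3.2,-1.45,-1.2,0],
    [3.2,-1.45,-1.2,0],
    [3.2,-1.45,-1.2,0],
    [3.2,-1.45,-1.2,0],
    [3.2,-1.45,-0.5,0],
    [3.2,-1.45,-0.5,0],
    [3.2,-1.45,0,0],
    [3.2,-1.45,0,0],
    [3.2,-1.45,0,0],
    [3.2,-1.45,0,0]
  ],
  "jaw": 0,
  "force": 80
}}

```text
clock: 1.1
eef_pos: [537.4, -238.8, 330.1]
tcp_rot: [-3.141, 0.0, 0.465]
contact_force: [0.4, -1.3, -0.2]
opening: 1.0
```

{"method": "drive_tool", "body": {
  "deltas": [
    [3.2,-1.5,0,0],
    [3.2,-1.5,0,0],
    [3.2,-1.5,0,0],
    [2.9,-1.3,0,0],
    [0,0,0,-0.115],
    [0,0,0,-0.115],
    [0,0,0,-0.115],
    [0,0,0,-0.115],
    [0,0,0,-0.115],
    [0,0,0,-0.115],
    [0,0,0,-0.115],
    [0,0,0,-0.115]
  ]
}}

```text
clock: 2.1
eef_pos: [622.2, -132.5, 329.8]
tcp_rot: [-3.141, -0.0, 1.391]
contact_force: [0.2, 0.6, 0.4]
opening: 1.001
```

```bash
python3 - <<'E'
from h import *
r_=r.sense(); save('wrist','w1'); s=r.sense(); print(s)
im,d,p=load('w1'); print(proj(p,(629,-116,188)),-p['R'].T@p['t'])
E
```

```text
{'clock': 2.15, 'qpos': array([-2.12164043e-01,  3.08208315e-01,  1.51443715e+00,  2.82577709e-05,
        1.31985483e+00, -4.01266735e-02]), 'qvel': array([ 5.05149656e-04, -1.97452737e-04,  1.61925369e-03,  4.20191052e-04,
        1.28417955e-04,  2.79944869e-01]), 'joint_efforts': array([-2.84054491e-03, -6.02371716e+01, -3.71515024e+01,  4.69107792e-03,
        3.86394036e-03,  1.58148050e+00]), 'eef_pos': array([ 622.22040375, -132.48638818,  329.79877296]), 'tcp_rot': array([-3.14068684e+00, -6.37551822e-05,  1.39875190e+00]), 'contact_force': array([-0.27153648, -0.30567325, -0.52074081]), 'wrist_torque': array([-0.01130872, -0.01269339,  0.07218357]), 'opening': 0.9999246444898444}
[256.58872494 170.01596125] [634.96418592 -59.77129888 454.55430643]
```

View pics/w1.png

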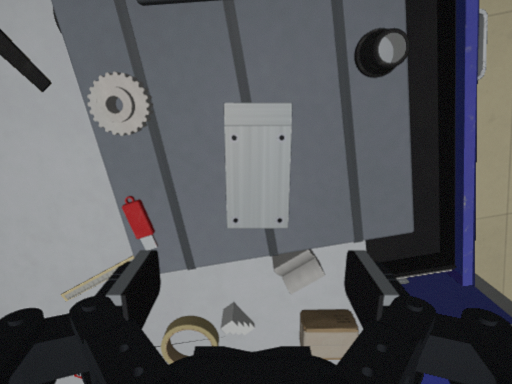

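```bash
python3 - <<'E'
from h import *
im,d,p=load('w1')
m=(im.min(2)>95).astype(np.uint8); m[:95]=0;m[236:]=0;m[:,:215]=0;m[:,300:]=0
c=max(cv2.findContours(m,0,1)[0],key=cv2.contourArea)
P=np.array([onz(p,*map(float,q[0]),187.5)[:2] for q in c],np.float32); c,sz,a=cv2.minAreaRect(P);print('plate',c,sz,a)
a=np.radians(a if sz[0]>sz[1] else a-90); a=a%np.pi
dx=np.array([np.cos(a),np.sin(a)]); g=np.array(c)-30*dx
s=r.sense(); y=s['tcp_rot'][2]; e=g-s['eef_pos'][:2]
print('yaw',a,'turn',-(a-y),'grip',g,'tool xy',e@[np.cos(y),np.sin(y)],e@[np.sin(y),-np.cos(y)],s['eef_pos'])
print('depth plate',ond(p,d,256,180))
E
```

```text
plate (629.7021484375, -115.82002258300781) (122.54984283447266, 77.22981262207031) 79.70404052734375
yaw 1.391097934345146 turn 0.007653964477199571 grip [ 624.34016352 -145.33695192] tool xy -12.297952233200562 4.288442724944143 [ 622.22040375 -132.48638818  329.79877296]
depth plate [ 626.94476944 -124.68558919  187.75194807]
```

```bash
python3 - <<'E'
from h import *
im,d,p=load('w1')
print(im[160,258],im[110,258],im[160,200],im[200,256])
zz=np.where((d>0)); 
# height mask: world z from depth
v,u=np.mgrid[90:240,210:310]; Z=np.array([[ond(p,d,x,y)[2] for x in range(210,310)] for y in range(90,240)])
m=np.zeros(im.shape[:2],np.uint8); m[90:240,210:310]=(Z>180)
c=max(cv2.findContours(m,0,1)[0],key=cv2.contourArea)
P=np.array([onz(p,*map(float,q[0]),187.5)[:2] for q in c],np.float32); c,sz,a=cv2.minAreaRect(P);print('plate',c,sz,a)
for q in [(225,103),(291,103),(288.5,228),(227,228)]: print(onz(p,*q,187))
a=np.radians(a if sz[0]>sz[1] else a-90); a=a%np.pi
dx=np.array([np.cos(a),np.sin(a)]); g=np.array(c)-30*dx
s=r.sense(); y=s['tcp_rot'][2]; e=g-s['eef_pos'][:2]
print('yaw',a,'turn',-(a-y),'grip',g,'tool xy',e@[np.cos(y),np.sin(y)],e@[np.sin(y),-np.cos(y)],s['eef_pos'])
E
```

```text
[150 153 154] [155 159 159] [ 96 101 107] [147 152 152]
plate (630.087646484375, -115.5182876586914) (109.5549545288086, 56.00902557373047) 79.84406280517578
[613.35471002 -56.87485968 187.        ]
[666.25073326 -66.47333124 187.        ]
[ 648.28048852 -174.64024601  187.        ]
[ 592.92319262 -164.58037641  187.        ]
yaw 1.393541784119457 turn 0.005210114702888458 grip [ 624.79781245 -145.04823273] tool xy -11.935147348461832 4.689907456509554 [ 622.22040375 -132.48638818  329.79877296]
```

{"method": "drive_tool", "body": {
  "deltas": [
    [-1.2,0.47,2,0.005],
    [0,0,3,0],
    [0,0,3,0],
    [0,0,3,0],
    [0,0,1.9,0],
    [0,0,0.7,0],
    [0,0,0.28,0],
    [0,0,0,0]
  ]
}}

```text
clock: 2.82
eef_pos: [625.0, -145.2, 191.6]
tcp_rot: [-3.141, -0.0, 1.379]
contact_force: [-0.2, 0.3, -0.3]
opening: 1.006
```

{"method": "drive_tool", "body": {
  "deltas": [
    [0,0,0,0],
    [0,0,0,0],
    [0,0,0,0],
    [0,0,0,0],
    [0,0,0,0],
    [0,0,0,0],
    [0,0,0,0],
    [0,0,0,0]
  ],
  "jaw": 1,
  "force": 90
}}

```text
clock: 3.48
eef_pos: [626.0, -145.5, 193.8]
tcp_rot: [3.138, 0.0, 1.38]
contact_force: [-1.4, -0.3, 7.7]
opening: 0.619
```

{"method": "drive_tool", "body": {
  "deltas": [
    [0,0,-0.5,0],
    [0,0,-1,0],
    [0,0,-2,0],
    [0,0,-2.1,0],
    [1.5,-0.5,-2,0],
    [2.5,-0.9,0,0],
    [2.5,-0.9,0,0],
    [2.4,-0.9,0,0],
    [2,-0.8,0,-0.04],
    [0,0,0,-0.04],
    [0,0,0,0],
    [0,0,0,0]
  ]
}}

```text
clock: 4.48
eef_pos: [606.5, -30.6, 268.3]
tcp_rot: [3.141, 0.0, 1.459]
contact_force: [0.1, 0.5, -0.0]
opening: 0.619
```

```bash
python3 - <<'E'
from h import *
save('wrist','w2'); save('side','d2'); s=r.sense(); print(s['clock'],s['eef_pos'],s['tcp_rot'],s['contact_force'],s['wrist_torque'],s['opening'])
E
```

```text
4.5833 [606.48046987 -31.17785869 267.95334948] [3.14101325e+00 1.33287396e-04 1.45800589e+00] [-0.0688252  -0.57007137 -0.83896786] [-0.00469203 -0.03445109  0.03246375] 0.6181613835489861
```

View pics/w2.png

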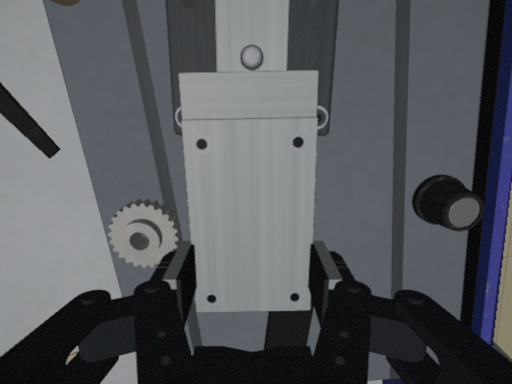

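```bash
python3 - <<'E'
from h import *
im,d,p=load('w2')
for q in[(250,90),(250,200),(250,280),(230,20),(275,20),(180,20),(320,20)]: print(q,ond(p,d,*q).round(1),im[q[1],q[0]])
g=im.min(2).astype(int)
print(g[20,205:300].tolist())
print(g[95,172:188].tolist(),g[95,310:326].tolist()); print(g[200,180:198].tolist(),g[200,306:322].tolist())
print(g[62:80,230].tolist(),g[62:80,280].tolist())
E
```

```text
(250, 90) [614.1  47.5 258.4] [148 152 151]
(250, 200) [608.9   2.  261.6] [142 146 146]
(250, 280) [604.5 -37.6 261.4] [137 140 141]
(230, 20) [607.4  86.  203.1] [143 146 146]
(275, 20) [631.5  83.3 203.2] [148 153 154]
(180, 20) [576.6  94.4 180.3] [60 63 64]
(320, 20) [660.3  84.9 181.7] [53 57 58]
[58, 60, 61, 62, 63, 59, 58, 59, 57, 61, 105, 135, 145, 147, 147, 147, 146, 146, 146, 146, 147, 144, 142, 141, 140, 143, 143, 144, 147, 145, 144, 145, 146, 146, 143, 143, 143, 143, 143, 145, 145, 146, 146, 144, 143, 141, 141, 141, 140, 141, 142, 143, 142, 142, 143, 140, 145, 144, 143, 144, 141, 144, 143, 142, 144, 146, 148, 148, 148, 148, 148, 147, 144, 144, 143, 141, 141, 142, 142, 142, 145, 146, 136, 102, 60, 56, 58, 58, 56, 58, 58, 59, 58, 57, 57]
[55, 53, 59, 63, 67, 63, 62, 66, 117, 148, 154, 152, 152, 150, 151, 152] [140, 141, 139, 140, 141, 140, 135, 109, 59, 59, 60, 58, 60, 59, 62, 63]
[92, 92, 92, 93, 92, 90, 93, 122, 146, 148, 146, 148, 147, 145, 146, 147, 147, 147] [142, 143, 142, 140, 141, 142, 143, 137, 107, 84, 91, 93, 93, 92, 93, 93]
[145, 147, 146, 145, 145, 148, 147, 148, 146, 134, 132, 146, 149, 147, 147, 148, 147, 148] [146, 145, 146, 147, 147, 147, 147, 146, 134, 130, 143, 146, 145, 146, 144, 143, 144, 143]
```

```bash
cat > m.py <<'E'
from h import *
def edges(g,v,u0,lo,hi,th):
    # walk from u0 outward to below threshold, subpixel
    def w(s):
        u=u0
        while lo<u<hi and g[v,u]>th:u+=s
        a,b=g[v,u-s],g[v,u]; return u-s+s*(a-th)/(a-b)
    return w(-1),w(1)
def line(P):
    P=np.array(P); vx,vy,x,y=cv2.fitLine(P.astype(np.float32),cv2.DIST_HUBER,0,.01,.01).ravel()
    if vy<0:vx,vy=-vx,-vy
    return np.array([x,y]),np.array([vx,vy])
def strip(im,p,rows,u0,z,th,lo=120,hi=400):
    g=im.min(2).astype(float); L=[];R=[]
    for v in rows:
        a,b=edges(g,v,u0,lo,hi,th); L.append(onz(p,a,v,z)[:2]);R.append(onz(p,b,v,z)[:2])
    (cl,dl),(cr,dr)=line(L),line(R); D=dl+dr; D/=np.linalg.norm(D); n=np.array([D[1],-D[0]])
    return (cl+cr)/2,D,(cr-cl)@n,np.arctan2(dl[1],dl[0]),np.arctan2(dr[1],dr[0])
E
python3 - <<'E'
from m import *
im,d,p=load('w2')
c,D,w,a,b=strip(im,p,range(2,44,3),240,204,100); print('bed',c,D,w,a,b,np.arctan2(D[1],D[0]))
c2,D2,w2,a2,b2=strip(im,p,range(160,235,5),250,261.5,115); print('plate',c2,D2,w2,a2,b2,np.arctan2(D2[1],D2[0]))
e=onz(p,250,71.5,259.0)[:2]; ej=onz(p,252,57,208)[:2]; print('edge',e,'ej',ej)
nb=np.array([D[1],-D[0]]);n2=np.array([D2[1],-D2[0]])
print('ej lateral from bed line',(ej-c)@nb)
s=r.sense();t=s['eef_pos'][:2]; print('tcp to tongue edge along plate',(e-t)@D2,'tcp lateral to plate line',(t-c2)@n2)
# target: tongue edge nest x relative to ejector (-40)
print('edge nest x now', (e-ej)@D-40)
E
```

```text
bed [618.8125   83.80176] [0.1200648 0.9927661] 39.18929 1.4445772 1.4563051 1.4504412
plate [609.7005      7.4195495] [0.09283372 0.99568164] 55.480633 1.4786587 1.4769988 1.4778287
edge [614.85342679  54.35765357] ej [617.06913808  65.84797675]
ej lateral from bed line 0.4248664550096761
tcp to tongue edge along plate 85.94343216223808 tcp lateral to plate line 0.3770156052302872
edge nest x now -51.673232052580495
```

{"method": "drive_tool", "body": {
  "deltas": [
    [0.5,0,-2,0],
    [0.5,0,-3,0],
    [1,0,-3,0],
    [1,0,-2,0],
    [0,0,0,0],
    [0,0,0,0]
  ]
}}

```text
clock: 5.08
eef_pos: [610.2, -1.2, 368.6]
tcp_rot: [3.139, -0.0, 1.459]
contact_force: [0.2, 0.1, -1.2]
opening: 0.616
```

```bash
python3 - <<'E'
from h import *
save('wrist','w3'); s=r.sense(); print(s['clock'],s['eef_pos'],s['tcp_rot'],s['contact_force'])
E
```

```text
5.1333 [609.43163549  -1.41711804 367.04390926] [-3.14135303e+00  3.22731099e-04  1.45890213e+00] [-0.96354482 -0.03453572 -0.38165371]
```

View pics/w3.png

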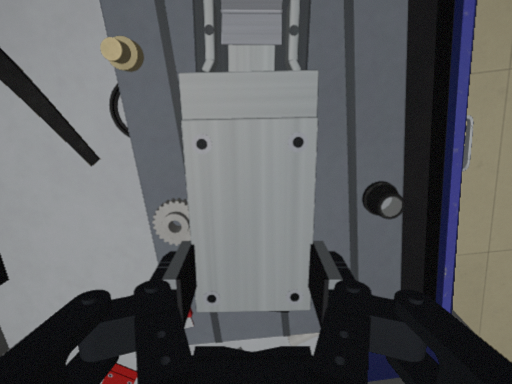

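```bash
python3 - <<'E'
from m import *
im,d,p=load('w3'); g=im.min(2).astype(float)
for v in(10,30,50):print(v,g[v,174:190].astype(int).tolist(),g[v,200:232].astype(int).tolist(),g[v,270:318].astype(int).tolist())
def side(u0,s,z,th,up,rows):
    P=[]
    for v in rows:
        u=u0
        while (g[v,u]<th)==up:u+=s
        a,b=g[v,u-s],g[v,u]; P.append(onz(p,u-s+s*(th-a)/(b-a),v,z)[:2])
    return line(P)
R=range(2,52,3)
L=[('baseL',side(190,-1,182,80,True,R)),('baseR',side(303,1,182,80,True,R))]
bed=strip(im,p,range(47,69,2),250,204,105); print('bed',bed)
for n,(c,D) in L: print(n,c,np.arctan2(D[1],D[0]))
E
```

```text
10 [92, 92, 93, 90, 92, 91, 94, 93, 94, 94, 92, 93, 92, 92, 93, 93] [61, 58, 58, 80, 120, 143, 148, 148, 145, 146, 143, 139, 122, 84, 54, 54, 56, 55, 60, 60, 82, 113, 129, 136, 139, 139, 141, 139, 140, 141, 141, 140] [138, 139, 138, 139, 140, 138, 139, 138, 137, 135, 128, 110, 81, 57, 58, 57, 63, 65, 69, 85, 120, 143, 150, 148, 144, 142, 137, 133, 127, 98, 60, 56, 58, 56, 57, 58, 57, 57, 50, 47, 68, 88, 91, 88, 87, 89, 87, 88]
30 [92, 94, 94, 92, 92, 92, 94, 92, 93, 92, 94, 94, 93, 94, 92, 94] [60, 64, 59, 60, 62, 65, 61, 64, 65, 66, 66, 66, 65, 60, 56, 55, 55, 57, 60, 59, 61, 93, 121, 129, 129, 130, 129, 129, 129, 129, 129, 129] [126, 126, 126, 125, 125, 126, 127, 126, 126, 127, 129, 108, 63, 57, 57, 62, 65, 67, 64, 63, 62, 61, 63, 63, 63, 64, 64, 62, 61, 59, 57, 59, 58, 58, 58, 59, 55, 50, 50, 70, 91, 89, 89, 89, 88, 90, 87, 87]
50 [93, 94, 94, 93, 93, 91, 94, 92, 92, 93, 93, 92, 92, 93, 94, 92] [59, 62, 59, 61, 61, 111, 145, 155, 155, 153, 149, 147, 144, 128, 89, 58, 52, 58, 59, 59, 59, 63, 60, 61, 61, 60, 60, 69, 118, 147, 151, 150] [143, 145, 148, 145, 119, 72, 58, 57, 60, 58, 57, 60, 59, 61, 59, 65, 69, 67, 105, 139, 152, 153, 149, 146, 139, 138, 128, 95, 59, 54, 60, 56, 58, 60, 59, 56, 52, 49, 70, 90, 88, 90, 92, 91, 90, 91, 88, 89]
bed (array([621.95496, 108.98419], dtype=float32), array([0.1198713 , 0.99278945], dtype=float32), np.float32(39.219868), np.float32(1.4501202), np.float32(1.451152))
baseL [0. 0.] 0.0
baseR [676.80994 130.21152] 1.4528792<stdin>:9: RuntimeWarning: divide by zero encountered in scalar divide
h.py:12: RuntimeWarning: invalid value encountered in divide
  for _ in range(20): y=x/(1+p['k1']*(y@y))
```

{"method": "drive_tool", "body": {
  "deltas": [
    [0.98,-0.04,1.5,0.029],
    [0,0,3,0],
    [0,0,3,0],
    [0,0,2.5,0],
    [0,0,2,0],
    [0,0,0.7,0],
    [0,0,0,0],
    [0,0,0,0],
    [0,0,0,0]
  ],
  "force": 115
}}

```text
clock: 5.88
eef_pos: [611.0, 8.7, 241.6]
tcp_rot: [3.14, -0.0, 1.43]
contact_force: [0.2, -1.1, -0.5]
opening: 0.61
```

```bash
cat > chk.py <<'E'
from m import *
import sys
s=r.sense(); print(s['clock'],s['eef_pos'].round(2),s['tcp_rot'].round(4),s['contact_force'].round(1))
save('wrist',sys.argv[1]); im,d,p=load(sys.argv[1])
zt=s['eef_pos'][2]-6.3
c2,D2,w2,a2,b2=strip(im,p,range(160,235,5),250,zt,115); y=np.arctan2(D2[1],D2[0])
O=np.array([621.45,105.6]);D=np.array([np.cos(1.45),np.sin(1.45)]);n=np.array([D[1],-D[0]])
print('plate yaw',y,'width',w2)
e=onz(p,250,71.5,zt-2.5)[:2]; k=c2+D2*((s['eef_pos'][:2]-c2)@D2)
print('lateral at edge',(c2+D2*((e-c2)@D2)-O)@n,'lat at tcp',(k-O)@n,'tcp x',(s['eef_pos'][:2]-O)@D,'edge x',(e-O)@D)
for q in[(250,90),(250,140),(250,200),(250,270)]:print(q,(ond(p,d,*q)[2]-s['eef_pos'][2]).round(2))
E
python3 chk.py w4
```

```text
5.8833 [610.97   8.75 241.6 ] [ 3.1401e+00 -2.0000e-04  1.4304e+00] [ 0.2 -1.1 -0.5]
plate yaw 1.4516282 width 55.288937
lateral at edge 0.9292096931405576 lat at tcp 1.068023650521564 tcp x -97.4098120805679 edge x -12.153407724433317
(250, 90) -8.69
(250, 140) -7.24
(250, 200) -7.07
(250, 270) -6.69
```

{"method": "drive_tool", "body": {
  "deltas": [
    [0,-0.1,0.6,0],
    [0,0,0.6,0],
    [0,0,0.4,0],
    [0,0,0.3,0],
    [0,0,0.2,0],
    [0,0,0,0],
    [0,0,0,0]
  ]
}}

```text
clock: 6.52
eef_pos: [609.2, 9.1, 219.7]
tcp_rot: [-3.141, 0.0, 1.431]
contact_force: [-1.6, -0.5, 1.5]
opening: 0.603
```

```bash
python3 chk.py w5
```

```text
6.5167 [609.2    9.15 219.65] [-3.1414  0.      1.4309] [-1.6 -0.5  1.5]
plate yaw 1.4490131 width 55.592743
lateral at edge -0.9113065297511851 lat at tcp -0.9954516610070919 tcp x -97.22363642549625 edge x -11.961152010306034
(250, 90) -9.3
(250, 140) -6.14
(250, 200) -5.99
(250, 270) -6.91
```

View pics/w5.png

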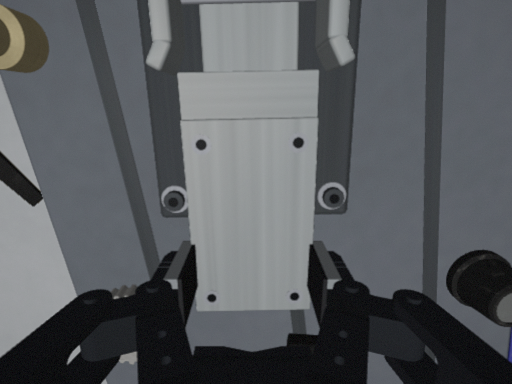

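```bash
python3 - <<'E'
from m import *
im,d,p=load('w5'); b=strip(im,p,range(8,66,4),250,204,105); print('bed',b)
a=strip(im,p,range(76,112,4),250,211,105); print('tongue',a)
n=np.array([b[1][1],-b[1][0]]); print('tongue - bed lateral',(a[0]-b[0])@n)
s=r.sense(); print(s['eef_pos'],s['contact_force'],s['clock'])
E
```

```text
bed (array([621.36505 , 106.246506], dtype=float32), array([0.1150417, 0.9933607], dtype=float32), np.float32(38.999332), np.float32(1.4564295), np.float32(1.4545692))
tongue (array([618.0901  ,  86.175354], dtype=float32), array([0.11701702, 0.9931299 ], dtype=float32), np.float32(56.060535), np.float32(1.4577302), np.float32(1.449291))
tongue - bed lateral -0.9442005
[609.28805095   9.14130248 219.74866894] [-1.69530475 -2.03765558  2.99181989] 6.5667
```

{"method": "drive_tool", "body": {
  "deltas": [
    [0.1,0.08,0,0],
    [0.3,0,0,0],
    [0.4,0,0,0],
    [0.5,0,0,0],
    [0.5,0,0,0],
    [0.5,0,0,0],
    [0.4,0,0,0],
    [0.3,0,0,0],
    [0,0,0,0],
    [0,0,0,0]
  ]
}}

```text
clock: 7.4
eef_pos: [614.4, 39.6, 219.5]
tcp_rot: [3.141, -0.001, 1.431]
contact_force: [0.4, 1.8, 3.4]
opening: 0.615
```

```bash
python3 chk.py w6; python3 - <<'E'
from m import *
im,d,p=load('w6'); g=im.min(2); print([round(ond(p,d,250,v)[2],1) for v in range(4,100,8)])
E
```

```text
7.4 [614.39  39.57 219.55] [ 3.1415e+00 -1.1000e-03  1.4311e+00] [0.4 1.8 3.4]
plate yaw 1.4496821 width 55.254654
lateral at edge 0.6559446065657905 lat at tcp 0.6288292055354032 tcp x -66.39773854508952 edge x 18.90196506675132
(250, 90) -1.39
(250, 140) -7.18
(250, 200) -6.69
(250, 270) -6.33
[np.float64(214.3), np.float64(211.4), np.float64(208.8), np.float64(208.5), np.float64(209.2), np.float64(211.2), np.float64(211.9), np.float64(214.2), np.float64(214.8), np.float64(216.8), np.float64(217.7), np.float64(217.9)]
```

View pics/w6.png

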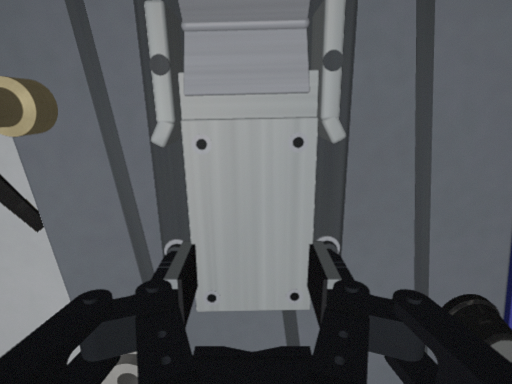

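{"method": "drive_tool", "body": {
  "deltas": [
    [0,-0.03,0.1,0],
    [0.2,0,0.05,0],
    [0.3,0,0,0],
    [0.3,0,0,0],
    [0.3,0,0,0],
    [0.3,0,0,0],
    [0.3,0,0,0],
    [0.3,0,0,0],
    [0.2,0,0,0],
    [0,0,0,0],
    [0,0,0,0]
  ]
}}

```text
clock: 8.37
eef_pos: [616.9, 60.9, 217.8]
tcp_rot: [-3.141, -0.0, 1.431]
contact_force: [-0.6, -0.8, 0.8]
opening: 0.608
```

{"method": "drive_tool", "body": {
  "deltas": [
    [0.1,0,0,0],
    [0.1,0,0,0],
    [0,0,0,0],
    [0,0,0,0]
  ]
}}

```text
clock: 8.7
eef_pos: [617.2, 62.6, 217.9]
tcp_rot: [-3.141, -0.0, 1.431]
contact_force: [-0.4, -2.1, 1.6]
opening: 0.612
```

{"method": "drive_tool", "body": {
  "deltas": [
    [0.1,0,0,0],
    [0.1,0,0,0],
    [0,0,0,0],
    [0,0,0,0]
  ]
}}

```text
clock: 9.03
eef_pos: [617.7, 64.6, 218.0]
tcp_rot: [3.142, -0.0, 1.431]
contact_force: [-1.0, -2.2, 1.5]
opening: 0.608
```

{"method": "drive_tool", "body": {
  "deltas": [
    [0.1,0,0,0],
    [0.05,0,0,0],
    [0,0,0,0],
    [0,0,0,0]
  ]
}}

```text
clock: 9.37
eef_pos: [617.8, 65.8, 218.0]
tcp_rot: [3.141, 0.001, 1.431]
contact_force: [-1.0, -4.8, 1.2]
opening: 0.608
```

{"method": "drive_tool", "body": {
  "deltas": [
    [0.1,0,0,0],
    [0,0,0,0],
    [0,0,0,0]
  ]
}}

```text
clock: 9.62
eef_pos: [617.9, 65.8, 218.0]
tcp_rot: [3.142, 0.002, 1.431]
contact_force: [-0.1, -9.6, 2.5]
opening: 0.604
```

```bash
python3 chk.py w7
```

```text
9.6167 [617.87  65.84 217.98] [3.1416e+00 2.0000e-03 1.4310e+00] [-0.1 -9.6  2.5]
plate yaw 1.4486126 width 54.847168
lateral at edge 0.981765200455868 lat at tcp 0.863514375765719 tcp x -39.898079664699566 edge x 45.32733014411517
(250, 90) -5.64
(250, 140) 1.05
(250, 200) -7.78
(250, 270) -6.8
```

View pics/w7.png

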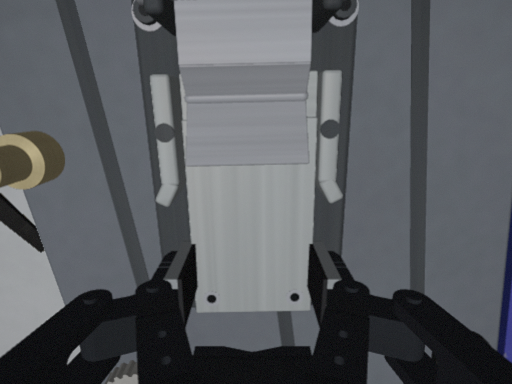

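{"method": "drive_tool", "body": {
  "deltas": [
    [-0.03,0,0.1,0],
    [0,0,0.1,0],
    [0,0,0.05,0],
    [0,0,0,0],
    [0,0,0,0]
  ]
}}

```text
clock: 10.08
eef_pos: [617.9, 65.8, 216.1]
tcp_rot: [3.141, 0.001, 1.431]
contact_force: [-2.7, -7.7, 7.7]
opening: 0.606
```

{"method": "drive_tool", "body": {
  "deltas": [
    [0,0,0.1,0],
    [0,0,0,0],
    [0,0,0,0]
  ]
}}

```text
clock: 10.33
eef_pos: [617.9, 65.8, 216.0]
tcp_rot: [3.141, 0.001, 1.431]
contact_force: [-5.5, -9.9, 15.8]
opening: 0.608
```

{"method": "drive_tool", "body": {
  "deltas": [
    [0,0,0.1,0],
    [0,0,0,0],
    [0,0,0,0]
  ]
}}

```text
clock: 10.58
eef_pos: [617.9, 65.8, 216.0]
tcp_rot: [3.14, 0.001, 1.431]
contact_force: [-8.8, -9.1, 21.1]
opening: 0.612
```

```bash
python3 - <<'E'
from m import *
im,d,p=save('wrist','w8'); s=r.sense(); print(s['clock'],s['eef_pos'],s['contact_force'])
def fit(u0,u1,v0,v1):
    A=np.array([ond(p,d,u,v) for v in range(v0,v1,4) for u in range(u0,u1,6)])
    O=np.array([621.45,105.6]);D=np.array([np.cos(1.45),np.sin(1.45)]);n=np.array([D[1],-D[0]])
    x=(A[:,:2]-O)@D;y=(A[:,:2]-O)@n; c=np.linalg.lstsq(np.c_[x+40,y,np.ones(len(x))],A[:,2],rcond=None)
    k=np.abs(A[:,2]-np.median(A[:,2]))<5
    c=np.linalg.lstsq(np.c_[x+40,y,np.ones(len(x))][k],A[k,2],rcond=None)[0]; return c,(A[k,2]).std(),x.min(),x.max(),k.sum()
print('plate slope x,y,z at ej',fit(200,305,175,285))
print('base left',fit(145,155,150,240),'right',fit(338,345,150,240))
print('tongue',[ond(p,d,313,v)[2].round(1) for v in range(75,115,5)],[ond(p,d,184,v)[2].round(1) for v in range(75,115,5)])
P=strip(im,p,range(180,235,5),250,210,115); print('yaw',np.arctan2(P[1][1],P[1][0]))
im,d,p=save('side','d8'); c=cv2.resize(im[195:250,280:365],None,fx=9,fy=9,interpolation=cv2.INTER_CUBIC); cv2.imwrite('pics/d8c.png',c[:,:,::-1])
im,d,p=save('scene','s8'); c=cv2.resize(im[165:245,245:375],None,fx=6,fy=6,interpolation=cv2.INTER_CUBIC); cv2.imwrite('pics/s8c.png',c[:,:,::-1])
E
```

```text
10.6333 [617.92789339  65.78530852 216.03515877] [-9.14537323 -9.04885556 21.46642082]
plate slope x,y,z at ej (array([9.15905258e-04, 3.01320219e-04, 2.09292775e+02]), np.float64(0.6100378191995074), np.float64(-49.88738399865097), np.float64(4.376678569730523), np.int64(504))
base left (array([-1.14235870e-02,  1.34758695e-01,  1.77187418e+02]), np.float64(0.5892173595037283), np.float64(-42.34095714521796), np.float64(11.279084187725104), np.int64(36)) right (array([ 1.85073433e-03, -2.71294084e-01,  1.94346754e+02]), np.float64(0.8608827429372944), np.float64(-44.415176593331566), np.float64(13.762880863629888), np.int64(36))
tongue [np.float64(206.4), np.float64(208.1), np.float64(208.2), np.float64(206.4), np.float64(207.8), np.float64(207.7), np.float64(208.0), np.float64(207.6)] [np.float64(218.5), np.float64(215.5), np.float64(213.7), np.float64(211.8), np.float64(211.0), np.float64(209.7), np.float64(205.7), np.float64(206.4)]
yaw 1.4516388
```

View pics/s8c.png

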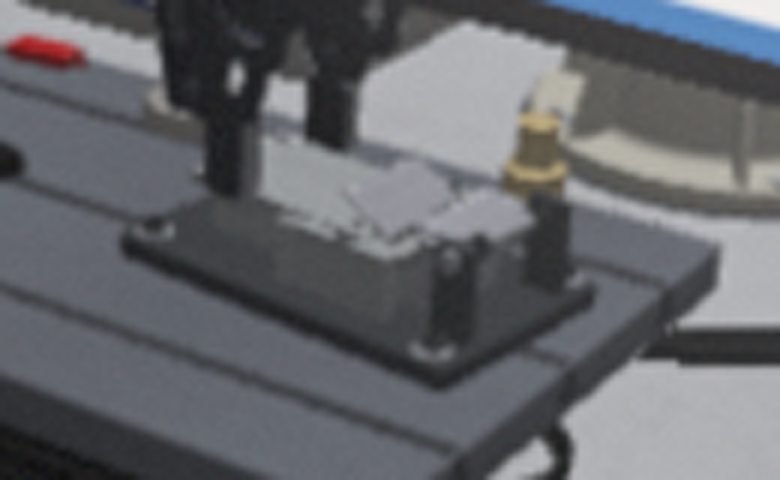

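```bash
python3 -c "
from rig import r,job
job.sign_off(); s=r.sense(); print(s['clock'],s['eef_pos'],s['contact_force'])"
```

```text
the job is handed in; nothing more can be done
the job is handed in; nothing more can be done
```

The plate is loaded in the nest and held pressed flat, and the job is handed in at about 10.6 s.

I gripped the plate across its rear part and took it off the rubber pad. I slid it level between the fences and under the leaf lip, about 2–4 mm above the bed, until it stopped. I then pressed it down over the ejector pin.

**Last checks, just before hand-in:**
- **Home against the stop:** the plate stopped moving while the push rose to about 9 N. The camera put its leading edge at nest x = 45.3 mm, against 45 nominal, and its direction within 0.002 rad of the nest's.
- **Flat on the bed:** the height stopped changing at 216.0 mm while the downward push rose to 21 N, well above the 5.4 N that holds the pin flush. The measured tilt was under 0.001 rad.
- **Height of the plate's upper face:** it read 209.3 mm where 210 was expected. The bed itself read 0.8 mm low with the same camera, so this agrees.

**Less certain points:**
- There was a sideways force of about 9 N at the end.
- Heights read along the left edge of the tongue were scattered, apparently because the leaf and fence are close by, so I ignored them. The right edge read 206.4–208.2 mm against 207.5 expected.
- I could not read the leaf angle directly. The images showed it riding on the tongue.
- I did not compare the small parts' positions before and after. No move went near them.

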